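Make up two microscope changeover kits

TASK

Make up two changeover kits for the microscope: the tall objective and the small ring go in the two-compartment tray; the short objective, the large ring and the filter cube go in the three-compartment tray. Put one thing in each compartment, in any order, the same way up as it stands now and flat on the tray's floor, setting each down gently rather than dropping it. Leave the vial, the post and the clamp knob where they stand.

Things in the scene. Friction and masses are not known exactly. Their poses are not given: they have to be found in the camera images.
- tray2: fixed white tray, 152 x 78 mm; low rim and one divider (4 mm thick, tops 10 mm above the bench) make two square compartments in a row along its length, each 70 x 70 mm inside, floor 4 mm above the bench. Origin: centre of the underside, on the bench; x along the row, y across, z up; compartment centres at x = -37 and +37 mm, y = 0. Turned up to 0.3 rad from world x.
- tray3: fixed white tray, 226 x 78 mm; low rim and two dividers (4 mm thick, tops 10 mm above the bench) make three square compartments in a row along its length, each 70 x 70 mm inside, floor 4 mm above the bench. Origin: centre of the underside, on the bench; x along the row, y across, z up; compartment centres at x = -74, 0 and +74 mm, y = 0. Turned up to 0.3 rad from world x.
- tall_objective: tall slim microscope objective, bright steel with black bands, standing nose up: barrel 30 mm diameter up to 40 mm high, then tapering to a small nose, 60 mm high in all, about 0.2 kg. Origin: centre of the underside; z up.
- short_objective: short wide microscope objective, bright steel with black bands, standing nose up: barrel 40 mm diameter up to 24 mm high, then tapering to a 22 mm wide nose, 36 mm high in all, about 0.18 kg. Origin: centre of the underside; z up.
- small_ring: small aluminium mounting ring lying flat: outside 34 mm, hole 22 mm, 22 mm high, about 0.05 kg. Origin: centre of the underside; z up.
- large_ring: large aluminium mounting ring lying flat: outside 50 mm, hole 36 mm, 22 mm high, about 0.08 kg. Origin: centre of the underside; z up.
- filter_cube: aluminium microscope filter cube, 36 x 36 mm, 34 mm high, a round dark window on top and one in its -x side, about 0.12 kg. Origin: centre of the underside; z up. x and y are square to its sides; turned up to 0.75 rad.
- vial: small amber glass vial with a white cap, 26 mm diameter, 45 mm high. Origin: centre of the underside; z up. Loose; not part of any kit, stays where it stands.
- post: bare steel optics post, 13 mm diameter on a 32 mm round foot, 56 mm high. Origin: centre of the underside; z up. Loose; not part of any kit, stays where it stands.
- clamp_knob: grey plastic five-lobed clamp knob, 37 mm across, 25 mm high, on a steel stem. Origin: centre of the underside; z up. Loose; not part of any kit, stays where it stands.
Not all that is in view belongs to the job. Leave any green or red look-alike of the tall_objective alone.

How it is judged:
At the end, for the whole second after the job is handed in: Each named part is in its tray, one per compartment, its centre within 22 mm of the compartment's centre along and across the tray, underside less than 4 mm above the tray floor, the same way up within 0.12 rad, released and at rest (((x of tall_objective in the frame of tray2 between -0.059 and -0.015 m and x of small_ring in the frame of tray2 between 0.015 and 0.059 m) or (x of tall_objective in the frame of tray2 between 0.015 and 0.059 m and x of small_ring in the frame of tray2 between -0.059 and -0.015 m)) and ((x of short_objective in the frame of tray3 between -0.096 and -0.052 m and x of large_ring in the frame of tray3 between -0.022 and 0.022 m and x of filter_cube in the frame of tray3 between 0.052 and 0.096 m) or (x of short_objective in the frame of tray3 between -0.096 and -0.052 m and x of large_ring in the frame of tray3 between 0.052 and 0.096 m and x of filter_cube in the frame of tray3 between -0.022 and 0.022 m) or (x of short_objective in the frame of tray3 between -0.022 and 0.022 m and x of large_ring in the frame of tray3 between -0.096 and -0.052 m and x of filter_cube in the frame of tray3 between 0.052 and 0.096 m) or (x of short_objective in the frame of tray3 between -0.022 and 0.022 m and x of large_ring in the frame of tray3 between 0.052 and 0.096 m and x of filter_cube in the frame of tray3 between -0.096 and -0.052 m) or (x of short_objective in the frame of tray3 between 0.052 and 0.096 m and x of large_ring in the frame of tray3 between -0.096 and -0.052 m and x of filter_cube in the frame of tray3 between -0.022 and 0.022 m) or (x of short_objective in the frame of tray3 between 0.052 and 0.096 m and x of large_ring in the frame of tray3 between -0.022 and 0.022 m and x of filter_cube in the frame of tray3 between -0.096 and -0.052 m)) and y of tall_objective in the frame of tray2 between -0.022 and 0.022 m and z of each of tall_objective, small_ring in the frame of tray2 below 0.008 m and angle between each of tall_objective, small_ring, short_objective, large_ring, filter_cube's own z axis and vertical below 0.12 rad and linear speed of each of tall_objective, small_ring, short_objective, large_ring, filter_cube below 0.02 m/s and angular speed of each of tall_objective, small_ring, short_objective, large_ring, filter_cube below 0.2 rad/s and contact force between each of tall_objective, small_ring, short_objective, large_ring, filter_cube and the fingers below 0.05 N and y of small_ring in the frame of tray2 between -0.022 and 0.022 m and y of short_objective in the frame of tray3 between -0.022 and 0.022 m and z of each of short_objective, large_ring, filter_cube in the frame of tray3 below 0.008 m and y of large_ring in the frame of tray3 between -0.022 and 0.022 m and y of filter_cube in the frame of tray3 between -0.022 and 0.022 m); the robot touches nothing.
It fails at once if a kit part is dropped (moves faster than 0.5 m/s while the fingers do not touch it) ((linear speed of tall_objective above 0.5 m/s and contact force between tall_objective and the fingers below 0.05 N) or (linear speed of small_ring above 0.5 m/s and contact force between small_ring and the fingers below 0.05 N) or (linear speed of short_objective above 0.5 m/s and contact force between short_objective and the fingers below 0.05 N) or (linear speed of large_ring above 0.5 m/s and contact force between large_ring and the fingers below 0.05 N) or (linear speed of filter_cube above 0.5 m/s and contact force between filter_cube and the fingers below 0.05 N)).
It fails at once if the vial, post or clamp knob is moved more than 20 mm or knocked over (distance of any of vial, post, clamp_knob from where it was at the start of the episode above 0.02 m or angle between any of vial, post, clamp_knob's own z axis and vertical above 0.5 rad).
It also fails if it takes over 134 s, if anything falls off the work surface, if the arm or the gripper's body presses on something with over 40 N, if the wrist force passes 120 N, or if a joint passes its speed limit or range.

ROBOT

A 6-joint arm with a two-finger parallel gripper is mounted at the origin on the work surface. World frame = base frame: x ahead of the robot, y to its left, z up, the work surface at z = 0. Lengths are in m, angles in rad, forces in N, time in s.
With the tool pointing down it reaches from about 0.35 to 0.975 m from the base axis. Payload 7.1 kg.
Tool frame: the origin (TCP) lies midway between the tips of the shut fingers; the grasp point (between the pads) lies 19 mm behind it; z points along the fingers, y is the line along which they close (so a half turn about z gives the same grasp; the last joint's range is limited). The gripper opens to 88 mm and grips with 3 to 60 N. Pads are 20 mm wide; open, the fingers measure 115 mm over their backs; the gripper's body (75 mm by 178 mm) begins 61 mm behind the grasp point.
Start: joints at [1.088, 0.423, 1.63, -0, 1.089, -0.019], TCP at [0.28, 0.559, 0.223] pointing down, gripper open.
Joint ranges: [-3, 3], [-0.9, 2.11], [0.09, 2.58], [-1.31, 4.45], [0.11, 2.69], [-2.54, 2.54]. Speed limits (rad/s): [2.39, 2.39, 3.01, 3.14, 3.14, 3.14].

INTERFACE

Orientations are given as a unit quaternion [w, x, y, z].
In Python, from station import move_pose, movel, movej, command_gripper, wait, inverse_kinematics, read_camera, camera_info, MotionError, job_done, get_time, get_joint_pos, get_qvel, get_effort, get_tcp_pos, get_ee_rot, get_ft_force, get_ft_torque, get_grip_width, get_finger_force gives the robot as it stands. Calls block until the motion is done:
- move_pose(position, orientation): joint-space move of the TCP to a pose.
- movel(position, frame=None, v=0.15, until_force=None): straight line of the TCP; frame=None keeps the orientation; v is the mean speed in m/s. With until_force (N) it stops when the force on the tool has changed by that much, and returns True; else False.
- movej(angles): joint-space move.
- command_gripper(opening): opening from 0.0 (shut) to 1.0 (fully open); the grip force is fixed at half the most; returns when the fingers have stopped.
- wait(seconds).
- inverse_kinematics(position, orientation): joint angles nearest the present ones, or None.
- read_camera(name): name is "side" or "top"; returns the picture (400x640x3 uint8, red, green, blue); there is no depth.
- camera_info(name): a dict with "intrinsics" (3x3 intrinsics, pixels), "dist" ([k1, k2, p1, p2, k3] as OpenCV has them; the pictures are not rectified), "T" (4x4, takes a point from camera to world coordinates). Camera axes: x right, y up, looking along -z (the intrinsics and any distortion apply to the point x, -y, -z); pixel columns grow to the right and rows downward; lengths in m; the calibration is good to about 2 mm. A picture is of the moment at which its call begins. camera_info takes no time and is no camera call.
A pose or a line that the arm cannot do raises MotionError and nothing moves.
- job_done(): hands the job in; it is judged then, once.
Readings, each from a call of its own:
- get_time(): time.
- get_joint_pos(): joint angles.
- get_qvel(): joint speeds.
- get_effort(): joint torques, N m.
- get_tcp_pos(): TCP position.
- get_ee_rot(): TCP orientation.
- get_ft_force(): force on the tool from outside, world axes, zero at the start.
- get_ft_torque(): the same for the moment, N m.
- get_grip_width(): opening from 0.0 (shut) to 1.0 (fully open).
- get_finger_force(): force on a finger pad.
Only numpy, scipy, OpenCV 4.12 (cv2) and the standard library are available. Lean on these libraries where they do the work, as an engineer would, in place of code of your own. Each camera call takes 0.05 s, during which the arm holds its last target. There are 200 camera calls.

## Working session

There is one attempt and no reset: what is moved stays moved. The work goes in short steps, each a Python script; the robot and the scene stay as the last script left them, time stands still between calls to the robot, and variables do not carry over. Pictures are saved under pics/ and viewed, at most 14 in all, crops included, and the job is handed in when it is done.

```bash
mkdir -p pics
python3 - <<'E'
from station import *
import cv2,numpy as np
np.set_printoptions(precision=4,suppress=True)
for n in("top","side"):
    im=read_camera(n); cv2.imwrite(f"pics/{n}0.png",im[:,:,::-1])
    i=camera_info(n); print(n,i["intrinsics"],i["dist"],i["T"],sep="\n")
print(get_time(),get_ee_rot())
E
```

```text
top
[[424.9207   0.     325.5127]
 [  0.     424.9207 199.3673]
 [  0.       0.       1.    ]]
[0.0015 0.     0.     0.     0.    ]
[[-0.0107  0.973  -0.2304  0.3642]
 [-0.9999 -0.0114 -0.0017 -0.0028]
 [-0.0042  0.2303  0.9731  0.9383]
 [ 0.      0.      0.      1.    ]]
side
[[457.4288   0.     319.9762]
 [  0.     457.4288 197.0427]
 [  0.       0.       1.    ]]
[0.0397 0.     0.     0.     0.    ]
[[-0.9963  0.0656 -0.0559  0.5141]
 [-0.086  -0.7081  0.7009  0.8012]
 [ 0.0064  0.7031  0.7111  0.847 ]
 [ 0.      0.      0.      1.    ]]
0.1 [-0.0002  0.2298  0.9732 -0.0007]
```

View pics/top0.png

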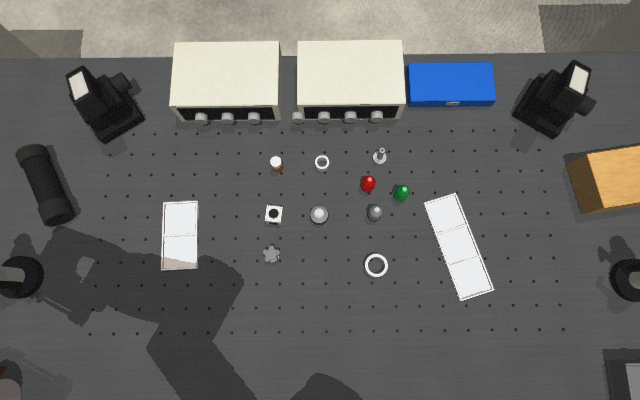

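View pics/side0.png

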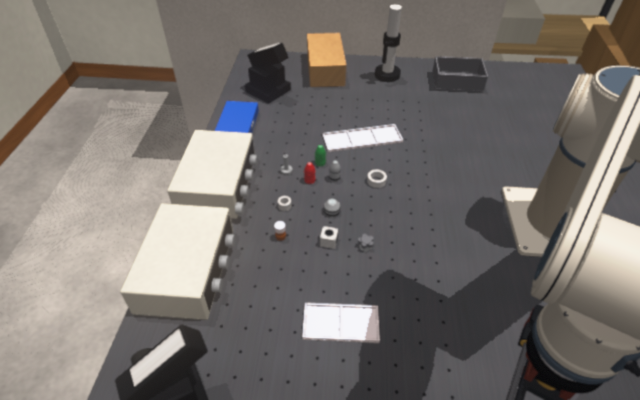

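Run:
```python
import cv2
a=cv2.imread("pics/top0.png")[140:280,255:415]; cv2.imwrite("pics/topc.png",cv2.resize(a,None,fx=4.2,fy=4.2,interpolation=cv2.INTER_CUBIC))
a=cv2.imread("pics/side0.png")[140:260,265:405]; cv2.imwrite("pics/sidec.png",cv2.resize(a,None,fx=5,fy=5,interpolation=cv2.INTER_CUBIC))
```

```text
(no output)
```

View pics/topc.png

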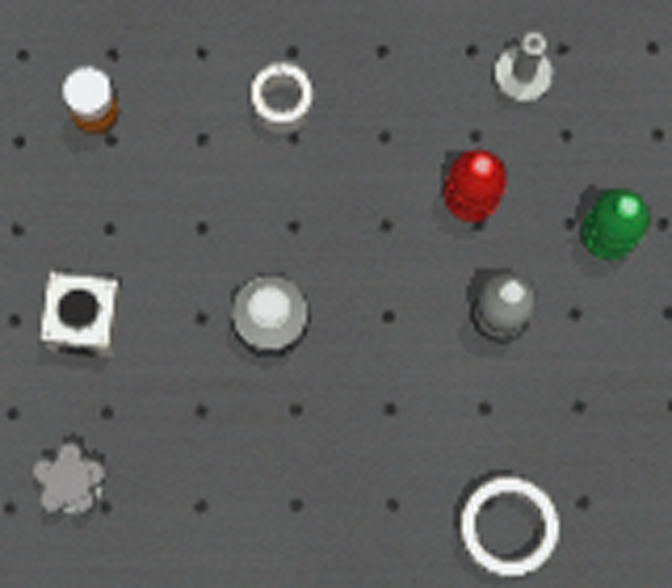

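View pics/sidec.png

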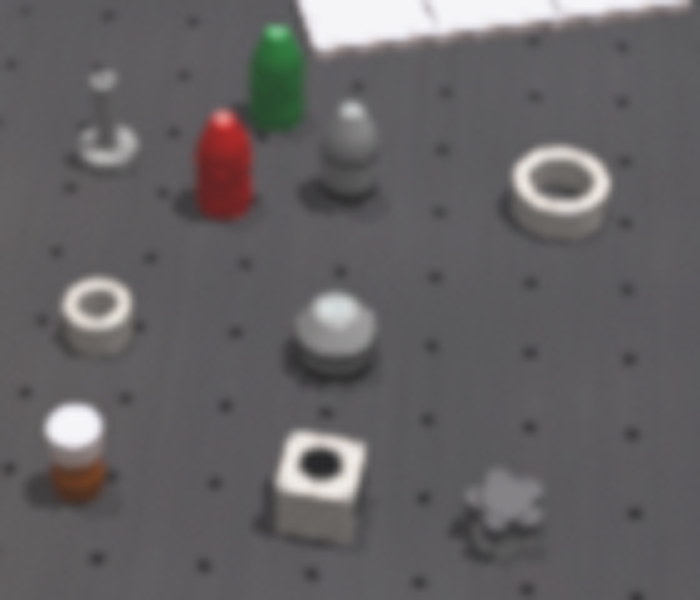

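The crops show all five parts clear of each other. In the top image the tall objective's nose is at (377,209) and the red look-alike is 6 cm from it; the short nose is at (319,213), the cube window at (274,213), the small ring at (322,162) and the large ring at (376,265). Next I'll measure them by bright or dark masks in both views.

```bash
cat > vis.py <<'E'
import cv2,numpy as np
from station import camera_info
def ray(cam,px):
    i=camera_info(cam);K=np.array(i["intrinsics"]);T=np.array(i["T"])
    x,y=cv2.undistortPoints(np.array([[px]],float),K,np.array(i["dist"]))[0,0]
    d=T[:3,:3]@[x,-y,-1];return T[:3,3],d/np.linalg.norm(d)
def tri(pt,ps):
    A=np.zeros((3,3));b=np.zeros(3);R=[ray("top",pt),ray("side",ps)]
    for o,d in R:
        P=np.eye(3)-np.outer(d,d);A+=P;b+=P@o
    X=np.linalg.solve(A,b)
    return X,2*np.linalg.norm((np.eye(3)-np.outer(R[0][1],R[0][1]))@(X-R[0][0]))
def onz(cam,px,z):
    o,d=ray(cam,px);return o+d*(z-o[2])/d[2]
def blob(im,win,lo,hi=255):
    """largest blob with grey in [lo,hi] in window x0,y0,x1,y1, measured at 4x; contour in pixel coordinates"""
    x0,y0,x1,y1=win;S=4
    g=cv2.cvtColor(im,cv2.COLOR_BGR2GRAY)[y0:y1,x0:x1]
    g=cv2.resize(g,None,fx=S,fy=S,interpolation=cv2.INTER_CUBIC)
    c,_=cv2.findContours(cv2.inRange(g,lo,hi),cv2.RETR_EXTERNAL,cv2.CHAIN_APPROX_NONE)
    c=max(c,key=cv2.contourArea)
    return (c[:,0].astype(np.float32)+.5)/S-.5+[x0,y0]
def centroid(c):
    m=cv2.moments(c.astype(np.float32));return np.array([m["m10"],m["m01"]])/m["m00"]
E
python3 - <<'E'
from vis import *
np.set_printoptions(precision=4,suppress=True)
t=cv2.imread("pics/top0.png");s=cv2.imread("pics/side0.png")
def show(n,wt,ws,lt,ls,ht=255,hs=255):
    ct,cs=blob(t,wt,lt,ht),blob(s,ws,ls,hs);X,g=tri(centroid(ct),centroid(cs))
    print(n,X,"gap",round(g,4),centroid(ct),centroid(cs),"size",np.ptp(ct,0),np.ptp(cs,0))
    return ct,cs,X
show("small",(308,148,336,178),(272,192,296,214),170,205)
show("large",(358,246,394,282),(362,166,392,192),170,205)
show("shortnose",(308,203,330,226),(322,194,344,210),205,205)
show("tallnose",(370,200,384,214),(330,157,340,166),170,165)
show("cubewin",(267,206,281,220),(323,228,337,238),0,0,110,110)
ct,cs,X=show("cubetop",(263,202,285,226),(318,222,342,242),190,215)
for c in(ct,):
    b=cv2.boxPoints(cv2.minAreaRect(c.astype(np.float32)));p=np.array([onz("top",q,.034) for q in b])
    e=np.roll(p,-1,0)-p;print(np.linalg.norm(e,axis=1),np.arctan2(e[:,1],e[:,0]),p.mean(0))
def quad(c):
    h=cv2.convexHull(c.astype(np.float32))
    for e in np.linspace(.01,.1,50):
        q=cv2.approxPolyDP(h,e*cv2.arcLength(h,True),True)
        if len(q)==4:return q[:,0]
for n,wt,ws,l in(("tray2",(150,190,210,280),(290,295,390,350),130),("tray3",(415,185,505,310),(312,116,412,158),150)):
    qt,qs=quad(blob(t,wt,l)),quad(blob(s,ws,l))
    out=[]
    for a in qt:
        w=onz("top",a,.008);b=min(qs,key=lambda q:np.linalg.norm(onz("side",q,.008)-w));X,g=tri(a,b);out.append(X);print(n,X,"gap",round(g,4),a,b)
    out=np.array(out);print(out.mean(0),np.linalg.norm(np.roll(out,-1,0)-out,axis=1))
E
```

```text
small [0.6746 0.0062 0.0187] gap 0.0088 [321.612  161.6958] [280.0174 199.9159] size [14.   13.75] [6.5 7.5]
large [ 0.4359 -0.1078  0.0194] gap 0.0005 [375.9904 264.9338] [376.5843 175.8416] size [22.75 22.75] [17.5 11.5]
shortnose [0.5485 0.0139 0.0358] gap 0.0012 [318.6937 212.3785] [331.6294 201.4342] size [8.75 8.25] [5.5  2.75]
tallnose [ 0.5487 -0.1086  0.0595] gap 0.0018 [376.5295 209.2116] [335.0702 161.7417] size [5.75 5.  ] [3.25 2.25]
cubewin [0.5485 0.1128 0.0344] gap 0.0011 [273.1426 213.0445] [328.6933 232.2701] size [9.25 9.  ] [7.25 5.25]
cubetop [0.5486 0.1132 0.0302] gap 0.0012 [273.2394 213.371 ] [328.6516 233.5843] size [17.5 17. ] [15.25 11.25]
[0.0354 0.0349 0.0354 0.0346] [-0.1228 -1.7323  3.0101  1.4108] [0.5485 0.1126 0.034 ]
tray2 [0.586  0.2879 0.0077] gap 0.0008 [197.125 200.375] [304.125 302.875]
tray2 [0.4358 0.2806 0.0074] gap 0.0028 [196.625 266.875] [376.875 305.875]
tray2 [0.4312 0.3567 0.0086] gap 0.0007 [161.125 269.875] [378.875 339.625]
tray2 [0.581  0.3663 0.0063] gap 0.0048 [162.625 201.875] [303.625 338.625]
[0.5085 0.3229 0.0075] [0.1503 0.0762 0.15   0.0785]
tray3 [ 0.5972 -0.2926  0.0052] gap 0.0028 [454.375 192.125] [322.375 134.375]
tray3 [ 0.3836 -0.3576  0.012 ] gap 0.0008 [493.875 288.625] [393.625 123.375]
tray3 [ 0.3593 -0.2914  0.0042] gap 0.0022 [462.625 300.375] [402.375 139.375]
tray3 [ 0.5716 -0.22    0.0062] gap 0.0041 [423.125 203.125] [329.375 150.125]
[ 0.4779 -0.2904  0.0069] [0.2234 0.071  0.224  0.077 ]
```

```bash
cat > act.py <<'E'
from station import *
import numpy as np
Z=.17
TRAY={2:(np.array([.5085,.3229]),.055),3:(np.array([.4779,-.2904]),.305)}
def quat(phi): a=(phi+np.pi/2)/2;return [0,np.cos(a),np.sin(a),0]
def best(p,phi):
    q0=np.array(get_joint_pos());c=[]
    for f in(phi,phi+np.pi,phi-np.pi):
        q=inverse_kinematics(p,quat(f))
        if q is not None:c.append((np.abs(np.array(q)-q0).max(),list(q)))
    return min(c)[1]
def pick(xy,phi,w,h=.010):
    command_gripper(min(1,(w+.022)/.088))
    movej(best([*xy,Z],phi))
    movel([*xy,.04],v=.2);movel([*xy,h],v=.06)
    command_gripper(0);g=get_grip_width()*88
    movel([*xy,Z],v=.15)
    print("grip mm",round(g,1),"after lift",round(get_grip_width()*88,1),"force",get_finger_force(),"t",get_time())
def place(tray,x,w,h=.010):
    c,a=TRAY[tray];xy=c+x*np.array([np.cos(a),np.sin(a)])
    movej(best([*xy,Z],a+np.pi/2));wait(.2)
    movel([*xy,h+.012],v=.12);wait(.2)
    hit=movel([*xy,h-.001],v=.012,until_force=3)
    z=get_tcp_pos()[2];print("touch",hit,"underside z",round(z-h,4),"grip",round(get_grip_width()*88,1))
    command_gripper((w+.012)/.088);movel([*xy,Z],v=.15);print("t",get_time())
E
python3 - <<'E'
from vis import *
np.set_printoptions(precision=4,suppress=True)
t=cv2.imread("pics/top0.png");s=cv2.imread("pics/side0.png")
ct=blob(t,(308,148,336,178),170)
for l in(150,165,180,190,200):
    cs=blob(s,(274,192,296,214),l)
    (e,d,_)=cv2.fitEllipse(cs.astype(np.float32));print(l,np.ptp(cs,0),e,d,*tri(centroid(ct),e),onz("top",centroid(ct),.022))
E
```

```text
150 [13.5  10.25] (283.9973449707031, 200.35000610351562) (10.35660171508789, 13.60356330871582) [0.6688 0.0068 0.0209] 0.0009196206524795438 [0.6689 0.0067 0.022 ]
165 [13.    9.75] (284.0040283203125, 200.34710693359375) (9.83206844329834, 13.071699142456055) [0.6688 0.0068 0.0209] 0.0009323671203895527 [0.6689 0.0067 0.022 ]
180 [12.5   9.25] (283.99658203125, 200.35072326660156) (9.307997703552246, 12.593225479125977) [0.6688 0.0068 0.0209] 0.0009185356496397434 [0.6689 0.0067 0.022 ]
190 [12.    8.75] (283.99432373046875, 200.3474578857422) (8.866538047790527, 12.231338500976562) [0.6688 0.0068 0.0209] 0.0009101607564610625 [0.6689 0.0067 0.022 ]
200 [8. 8.] (283.7032470703125, 200.25807189941406) (7.801206111907959, 10.495121955871582) [0.6692 0.0067 0.0209] 0.00014835899289690656 [0.6689 0.0067 0.022 ]
```

Two views put the small ring at (0.6688, 0.0068) with its top at 21 mm, which matches the stated 22 mm. I'll do the small ring first.

Run:
```python
from act import *
pick((.6688,.0068),np.pi/2,.034)
place(2,.037,.034)
```

```text
grip mm 33.8 after lift 33.9 force 30.000006705522537 t 6.3417
touch True underside z 0.0043 grip 33.7
t 11.725
```

The grip reads 33.8 mm, as a 34 mm ring should, and it touched the floor at 4.3 mm. Next, the other four.

```bash
python3 - <<'E'
from act import *
H=np.pi/2
pick((.5487,-.1086),H,.030,.012); place(2,-.037,.030,.012)
pick((.4359,-.1078),H,.050); place(3,-.074,.050)
E
python3 - <<'E'
from station import *
import cv2
movej([1.57]+list(get_joint_pos())[1:])
cv2.imwrite("pics/top1.png",read_camera("top")[140:320,140:510,::-1].repeat(2,0).repeat(2,1))
E
```

```text
grip mm 29.9 after lift 29.7 force 29.999388054056908 t 16.7583
touch True underside z 0.0043 grip 29.4
t 22.4417
grip mm 49.7 after lift 50.0 force 29.99982507666573 t 27.8333
touch True underside z 0.0042 grip 49.7
t 34.0167
```

View pics/top1.png

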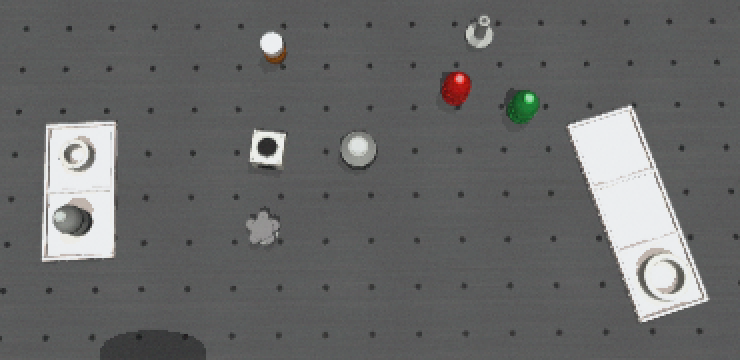

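The small ring at crop pixel (79,153) and the tall objective at (73,219) stand in tray2's compartments. The large ring at (661,273) is in tray3's near compartment, and nothing else has moved. Next, the short objective and the cube.

```bash
python3 - <<'E'
from act import *
H=np.pi/2
pick((.5485,.0139),H,.040); place(3,0,.040)
pick((.5485,.1128),H-.14,.036); place(3,.074,.036)
E
python3 - <<'E'
from station import *
import cv2
movej([1.2]+list(get_joint_pos())[1:]); wait(.5)
for n in("top","side"): cv2.imwrite(f"pics/{n}2.png",read_camera(n)[:,:,::-1])
a=cv2.imread("pics/top2.png")[140:320,140:510];cv2.imwrite("pics/top2c.png",cv2.resize(a,None,fx=2,fy=2))
E
```

```text
grip mm 39.0 after lift 39.0 force 29.995750336674973 t 43.325
touch True underside z 0.0042 grip 39.1
t 48.625
grip mm 35.7 after lift 36.1 force 29.96842235326767 t 53.625
touch True underside z 0.0042 grip 35.8
t 59.1333
```

View pics/top2c.png

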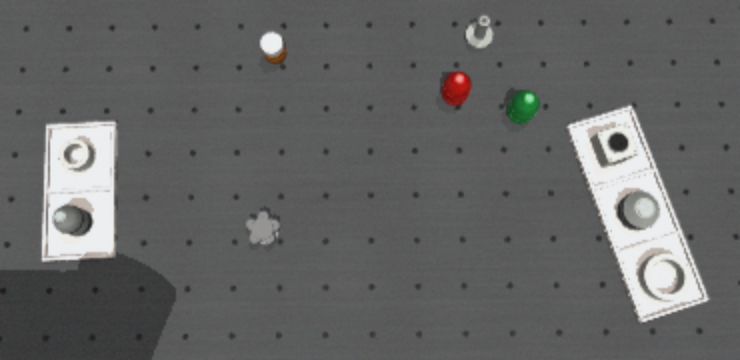

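View pics/side2.png

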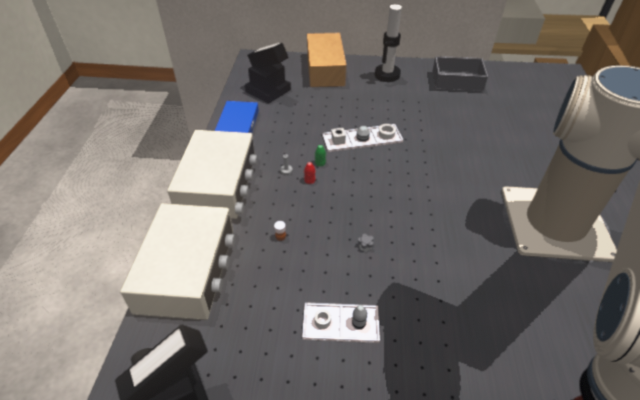

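All five parts stand upright, one per compartment: cube at (616,143), short objective at (640,208) and large ring at (661,273) in tray3, and the tray2 pair unchanged. The vial, post and knob are where they started and the arm is clear, so I'm handing in.

```bash
python3 -c "
from station import *
print(job_done(),get_time())"
```

```text
the job is handed in; nothing more can be done
the job is handed in; nothing more can be done
```

Both kits are made up and handed in after about 60 s of the 134 s allowed: each part touched down about 4 mm above the bench (tray floor height) and the last pictures show all five upright, one per compartment, with the vial, post and knob unmoved; no verdict was returned.

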